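# Ease the sticking cover of the carving-tool box home and turn its button

### The job

Shut the carving-tool box: slide its wide wooden cover away from the robot over the gouges until both ends are fully home against the far wall; it binds if one end gets ahead, so coax it along with small gentle pushes at one end and then the other, never harder than 22 N, and once it is home bed it with a steady push of about 15 N (more than 10) held for a second at either end. Then swing the wooden turn-button all the way round behind the cover's near edge, so that it cannot slide back. Leave the honing stone, the mallet and the carved board where they lie.

Things in the scene. Friction and masses are not known exactly. Their poses are not given: they have to be found in the camera images.
- toolbox: Fixed wooden box, 244 (x) x 354 (y) mm. Origin: centre of its underside, on the bench; x points away from the robot to the far wall, y left, z up; placed and turned differently each time. Inside: x -110 to +110 mm. Near wall 70 mm high, far wall 84 mm, side walls 70 mm high at |y| 157 to 177 mm, with lips reaching in to |y| 147 mm over the cover's tongues.
- deck (a point): Middle of the top of the fixed plywood deck, 244 (x) x 150 (y) mm, that bridges the box from near to far wall at 84 to 94 mm above the bench, 4 mm over the cover. So the cover can be reached only in the bays left and right of it, |y| 75 to 147 mm. Where the cover leaves a bay open (on the robot's side), it is hollow down to 45 mm height for |y| 75 to 140 mm: fingers can dip in there.
- lid_mid (a point): Middle of the underside of the cover: a loose wooden board 90 (x) x 286 (y) x 24 mm, about 0.6 kg, underside 56 mm, top 80 mm above the bench. 12 mm long, 6 mm thick tongues at its left and right ends run in grooves of the side walls with 2 mm play at each end; it slides along the box's x. Starts 35 to 55 mm short of home; home at x = +65 mm in the box's frame, against the far wall.
- lid_left (a point): Point on top of the cover's near (robot-side) edge, 115 mm left of its middle. Push on this edge, below this point. Pushed at one end, that end goes ahead and the other stays; once about 9 mm ahead it begins to bind, at about 13 mm it jams however hard it is pushed, and only pushing the lagging end frees it. Free sliding takes 2 to 6 N. Home: x = +20 mm in the box's frame (fully home: within 2 mm).
- lid_right (a point): The like point on top of the cover's near edge, 115 mm right of its middle. Home: x = +20 mm in the box's frame (fully home: within 2 mm).
- turn_button (a joint): Angle (rad) of the turn-button, a 62 x 16 x 10 mm wooden bar, 71 to 81 mm above the bench, on top of the left side wall. 0 (start 0 to 0.25): along the wall, pointing to the robot. It swings counter-clockwise seen from above, in over the left bay; 1.57: square behind the cover's near edge, 1 mm clear of it if the cover is home. Stops at 1.65, stays where left. Fully turned: beyond 1.35.
- button_pivot (a point): Upright screw on which the turn-button turns: x = +11 mm, y = +165 mm in the box's frame, 70 mm above the bench (top of the side wall). The bar reaches 52 mm from it.
- button_knob (a point): Middle of the upright dowel knob on the turn-button: 14 mm diameter, 20 mm tall (81 to 101 mm above the bench), 40 mm from the screw; about 2 N on it turns the button.
- stone: Grey honing stone 150 x 50 x 25 mm lying along the deck (its top 119 mm above the bench), to be left alone; origin at the middle of its underside.
- mallet: Round wooden carver's mallet lying on the bench right of the box, head 64 mm diameter x 85 mm, handle 120 mm; origin under the near end of its head; to be left alone.
- blank: Board with a carved flower, 150 x 116 x 22 mm, lying on the bench left of the box; to be left alone.

How it is judged:
On the way, in this order (a step that is already met when the one before it is completed fails the run):
1. the cover, fully home at both ends, is bedded with a steady push of more than 10 N by the fingers (x of each of lid_left, lid_right in the frame of toolbox above 0.018 m and contact force between the fingers and lid above 10 N), for 0.5 s.
2. the turn-button is swung behind the cover (value of joint turn_button above 1.35 rad), for 0.2 s.
At the end, for the whole second after the job is handed in: both marked points of the cover are within 2 mm of home (x beyond 18 mm in the box's frame) with the cover still in its grooves, and the turn-button is turned beyond 1.35 rad (x of each of lid_left, lid_right in the frame of toolbox above 0.018 m and value of joint turn_button above 1.35 rad and z of lid_left in the frame of toolbox below 0.084 m); the robot touches nothing.
It fails at once if the cover is pushed harder than 22 N (contact force between the arm and lid above 22 N).
It fails at once if the cover is pushed harder than 22 N by the fingers (contact force between the fingers and lid above 22 N).
It fails at once if the honing stone is disturbed (distance of stone from where it was at the start of the episode above 0.02 m).
It fails at once if the mallet is disturbed (distance of mallet from where it was at the start of the episode above 0.03 m).
It fails at once if the carved board is disturbed (distance of blank from where it was at the start of the episode above 0.03 m).
It also fails if it takes over 72 s, if anything falls off the work surface, if the arm or the gripper's body presses on something with over 40 N, if the wrist force passes 120 N, or if a joint passes its speed limit or range.

### The arm

A 7-joint arm with a two-finger parallel gripper is mounted at the origin on the work surface. World frame = base frame: x ahead of the robot, y to its left, z up, the work surface at z = 0. Lengths are in m, angles in rad, forces in N, time in s.
With the tool pointing down it reaches from about 0.4 to 0.85 m from the base axis. Payload 10.4 kg.
Tool frame: the origin (TCP) lies at the very end of the fingers, on their centre line; the grasp point (between the pads) lies 19 mm behind it; x points along the fingers, z is the direction in which the jaws open and shut, and the axes are right-handed (so a half turn about x gives the same grasp; the last joint's range is limited). The gripper opens to 85 mm and grips with 20 to 120 N. Pads are 22 mm wide; open, the fingers measure 114 mm over their backs; the gripper's body (76 mm by 85 mm) begins 54 mm behind the grasp point. The pads swing forward as they close: fully open they stand 13 mm farther back than shut.
Start: joints at [-1.281, 0.332, -0.065, 1.46, 0.022, 1.35, -0.088], TCP at [0.192, 0.595, 0.231] pointing down, gripper open.
Joint ranges: [-2.6, 2.6], [-0.5, 2.12], [-1.47, 1.34], [0.16, 2.42], [-1.27, 4.41], [0.06, 2.06], [-2.6, 2.6]. Speed limits (rad/s): [2.22, 2.22, 2.79, 2.79, 3.14, 3.14, 3.14].

### API

Orientations are given as a unit quaternion [x, y, z, w].
In Python, from workcell import readout, camera, manip gives the robot as it stands.
- The arm moves only by the shell command python3 -m inch 'ROWS' [FORCE]. ROWS is JSON, a list of rows, each a list of 3 entries, a list of its own where there are three numbers: the turn, a rotation vector about the tool's x, y, z in degrees, then the shift along the tool's x, y, z in mm, then the closure, from 0 (fully open) to 1 (shut). In form: [[[wx, wy, wz], [dx, dy, dz], hand], ...]. A call has 1 to 10 rows; each row is the pose to reach, as a shift and turn from the pose measured when the call began, along the tool's axes at that moment; what a row does not reach only later rows make up. A row lasts 1/8 s, in which the tool goes at most 62.5 mm and 10.7 degrees, less where a joint would pass 70% of its speed; a pose out of reach is approached as far as the arm can. A call with a gripper value outside its range is refused whole. The fingers move at their own pace and stop on an object; FORCE is the grip in N (left out, the last holds). Time passes only in rows, so rows that repeat a pose let the fingers close. It gives the time, the measured TCP pose, the force and the opening at its end, in the units of the state.
- readout.get_obs(): the state, without advancing time (a new reading comes with each control period).
- camera(name): name is "scene" or "top"; returns a dict with "pixels" (420x560x3 uint8, red, green, blue), "range_z" (420x560 float32, m along the optical axis (not along the pixel's ray), 0 where there is no reading), "intrinsics" (3x3 intrinsics, pixels), "extrinsics" (4x4, takes a point from world to camera coordinates). Camera axes: x right, y down, z forward; pixel columns grow to the right and rows downward; lengths in m; the calibration is good to about 2 mm. A picture is of the moment at which its call begins.
- manip.hand_in(): hands the job in, once; it reports no verdict.
The state is a dict: "clock": time; "joint_pos": joint angles; "joint_velocities": joint speeds; "tau": joint torques, N m; "position": TCP position; "ee_rot": TCP orientation; "ft_force": force on the tool from outside, world axes, zero at the start; "torque": the same for the moment, N m; "grip_width": opening from 0.0 (shut) to 1.0 (fully open).
Only numpy, scipy, OpenCV 4.12 (cv2) and the standard library are available. Lean on these libraries where they do the work, as an engineer would, in place of code of your own. Each camera call takes 0.05 s, during which the arm holds its last target.

## Working session

There is one attempt and no reset: what is moved stays moved. The work goes in short steps, Python scripts to look and compute and a shell command to move; the robot and the scene stay as the last step left them, time stands still between calls to the robot, and variables do not carry over. Pictures are saved under pics/ and viewed, and the job is handed in when it is done.

```bash
ls; mkdir -p pics; python3 - <<'E'
from workcell import readout,camera,manip
import cv2,numpy as np
o=readout.get_obs()
for k,v in o.items(): print(k,np.round(v,4))
for n in("scene","top"):
    c=camera(n); cv2.imwrite(f"pics/{n}0.png",c["pixels"][:,:,::-1]); np.savez(f"{n}0.npz",**c)
    print(np.round(c["intrinsics"],1),np.round(c["extrinsics"],3))
E
```

```text
pics
clock 0.0
joint_pos [-1.2806  0.3329 -0.0647  1.461   0.0216  1.3499 -0.0885]
joint_velocities [ 0.0006  0.0011  0.0021  0.0015  0.     -0.0005  0.0002]
tau [ 3.00000e-04 -6.25452e+01  4.93000e-02 -3.91606e+01  1.63000e-02
  9.90000e-03 -0.00000e+00]
position [0.1922 0.5943 0.2305]
ee_rot [-0.4164  0.5722  0.4157  0.5714]
ft_force [-0.3256  0.3979  0.6611]
torque [-0.0463  0.0352 -0.0484]
grip_width 1.0001
[[525.4   0.  279.2]
 [  0.  525.4 200.9]
 [  0.    0.    1. ]] [[ 7.240e-01  6.900e-01  1.000e-03 -4.080e-01]
 [ 5.630e-01 -5.900e-01 -5.790e-01 -2.160e-01]
 [-3.990e-01  4.190e-01 -8.160e-01  1.473e+00]
 [ 0.000e+00  0.000e+00  0.000e+00  1.000e+00]]
[[379.4   0.  281.1]
 [  0.  379.4 202.1]
 [  0.    0.    1. ]] [[-0.028 -0.999 -0.018  0.075]
 [-0.989  0.03  -0.145  0.5  ]
 [ 0.145  0.013 -0.989  0.955]
 [ 0.     0.     0.     1.   ]]
```

View pics/scene0.png

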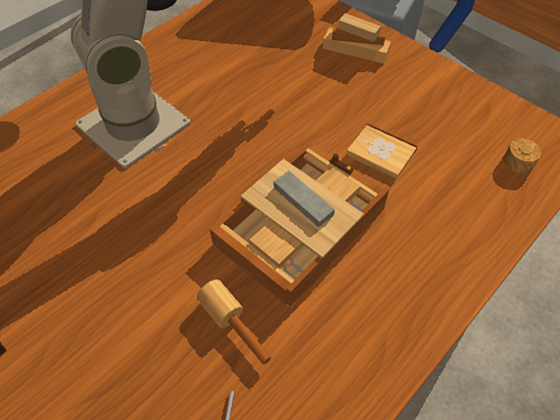

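View pics/top0.png

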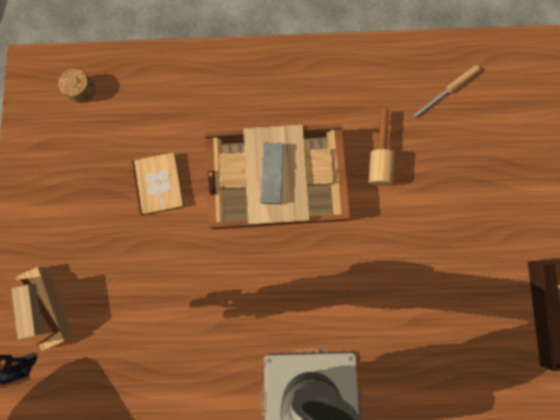

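```bash
python3 - <<'E'
import cv2,numpy as np
for n,(r0,r1,c0,c1) in {"top":(110,240,190,365),"scene":(140,310,200,430)}.items():
    d=np.load(n+"0.npz"); p=d["pixels"][r0:r1,c0:c1,::-1]
    s=min(800/(c1-c0),600/(r1-r0)); s=int(s)
    cv2.imwrite(f"pics/{n}0z.png",cv2.resize(p,None,fx=s,fy=s,interpolation=cv2.INTER_CUBIC)); print(s)
E
cat > h.py <<'E'
import numpy as np,cv2
def rays(c,uv):
    K,E=c["intrinsics"],c["extrinsics"];uv=np.atleast_2d(np.array(uv,float))
    d=np.c_[uv,np.ones(len(uv))]@np.linalg.inv(K).T@E[:3,:3]
    return -E[:3,:3].T@E[:3,3],d
def onz(c,uv,z):
    o,d=rays(c,uv); return o+d*((z-o[2])/d[:,2])[:,None]
def cloud(c):
    z=c["range_z"];v,u=np.indices(z.shape)
    o,d=rays(c,np.c_[u.ravel(),v.ravel()])
    P=o+d*z.reshape(-1,1); P[z.ravel()==0]=np.nan
    return P.reshape(*z.shape,3)
def proj(c,P):
    q=np.atleast_2d(P)@c["extrinsics"][:3,:3].T+c["extrinsics"][:3,3]
    q=q@c["intrinsics"].T; return q[:,:2]/q[:,2:]
E
python3 - <<'E'
from h import *
for n in("top","scene"):
    c=np.load(n+"0.npz");P=cloud(c)
    m=(abs(P[...,2]-.094)<.004)&(P[...,0]>.3)&(abs(P[...,1])<.4)
    k,l,s,_=cv2.connectedComponentsWithStats(m.astype(np.uint8))
    i=1+np.argmax(s[1:,4]); Q=P[l==i]
    r=cv2.minAreaRect((Q[:,:2]*1000).astype(np.float32)); print(n,len(Q),r,np.median(Q[:,2]))
    m=(P[...,2]>.115)&(P[...,2]<.125)&(P[...,0]>.3)&(abs(P[...,1])<.3)
    print(cv2.minAreaRect((P[m][:,:2]*1000).astype(np.float32)))
E
```

```text
4
3
top 4378 ((566.7901000976562, 70.7685546875), (244.71929931640625, 150.03440856933594), 1.9317561388015747) 0.0944305934800781
((563.7056884765625, 79.39933776855469), (50.05398941040039, 150.35610961914062), 86.1693344116211)
scene 4168 ((566.5677490234375, 70.01359558105469), (246.1153106689453, 152.3446807861328), 1.8502751588821411) 0.09424017411057578
((564.2111206054688, 77.88861083984375), (54.08403015136719, 150.5511474609375), 85.46993255615234)
```

View pics/top0z.png

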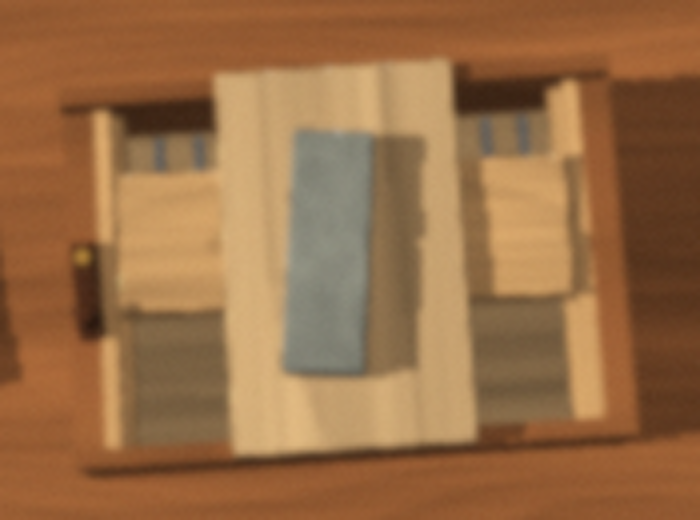

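```bash
cat >> h.py <<'E'
C=np.array([.5667,.0704]);A=np.deg2rad(1.9)
R=np.array([[np.cos(A),-np.sin(A)],[np.sin(A),np.cos(A)]])
def tobox(P): 
    Q=np.array(P,float).copy();Q[...,:2]=(Q[...,:2]-C)@R; return Q
def toworld(P):
    Q=np.array(P,float).copy();Q[...,:2]=Q[...,:2]@R.T+C; return Q
def lid(c):
    B=tobox(cloud(c)); out={}
    m0=(abs(B[...,2]-.080)<.005)&(abs(B[...,0])<.11)
    for n,a,b in(("L",.085,.138),("R",-.138,-.085)):
        Q=B[m0&(B[...,1]>a)&(B[...,1]<b)]
        if len(Q)<20: out[n]=None;continue
        res=[]
        for y in np.arange(a,b,.006):
            s=Q[(Q[:,1]>=y)&(Q[:,1]<y+.006)]
            if len(s)>3: res.append((y+.003,s[:,0].min(),s[:,0].max()))
        res=np.array(res)*1000
        out[n]=(len(Q),np.round(np.median(res[:,1]),1),np.round(np.median(res[:,2]),1),np.round(np.median(Q[:,2])*1000,1))
    return out
def knob(c):
    B=tobox(cloud(c))
    m=(B[...,2]>.086)&(B[...,2]<.106)&(B[...,1]>.09)&(B[...,1]<.185)&(B[...,0]>-.06)&(B[...,0]<.03)
    if m.sum()<3: return None
    Q=B[m]; return m.sum(),np.round(np.r_[Q.mean(0),Q.min(0),Q.max(0)]*1000,1)
E
python3 - <<'E'
from h import *
for n in("top","scene"):
    c=np.load(n+"0.npz"); print(n,lid(c),knob(c))
E
```

```text
top {'L': (732, np.float64(-26.3), np.float64(109.5), np.float64(80.5)), 'R': (749, np.float64(-30.6), np.float64(109.7), np.float64(80.5))} (np.int64(36), array([-26.6, 161.8,  98.4, -36.2, 155.6,  86.1,  13.1, 170.2, 103.9]))
scene {'L': (679, np.float64(-25.9), np.float64(63.5), np.float64(80.2)), 'R': (853, np.float64(-30.5), np.float64(58.9), np.float64(80.2))} (np.int64(44), array([-26.8, 159.8,  95.8, -35.3, 125.3,  86. ,  10.1, 171.5, 104.4]))
```

```bash
cat >> h.py <<'E'
from scipy.spatial.transform import Rotation as Ro
def st(tgt=None,yaw=None):
    """print state in box frame; tgt=(x,y,z) box mm -> tool shift mm"""
    from workcell import readout
    o=readout.get_obs(); p=np.array(o["position"]);M=Ro.from_quat(o["ee_rot"]).as_matrix()
    f=np.array(o["ft_force"]).copy(); f[:2]=f[:2]@R
    B=np.eye(3);B[:2,:2]=R
    print("t %.2f box"%o["clock"],np.round(tobox(p)*1000,1),"F",np.round(f,1),"grip %.2f"%o["grip_width"])
    print("tool axes in box\n",np.round(B.T@M,3))
    if tgt is not None:
        w=toworld(np.array(tgt)/1000.); print("shift",np.round(M.T@(w-p)*1000,1))
    if yaw is not None: # desired tool y dir angle in box frame deg, tool x down
        a=np.deg2rad(yaw); x=np.array([0,0,-1.]);y=np.array([np.cos(a),np.sin(a),0]);z=np.cross(x,y)
        D=B@np.c_[x,y,z]; print("turn",np.round(Ro.from_matrix(M.T@D).as_rotvec(degrees=True),1))
E
python3 -c "
from h import *
st((-70,-115,200),0);st((-70,-115,200),180);st((-70,-115,200),90)"
```

```text
t 0.10 box [-356.9  536.1  230.6] F [-0.6  0.1  0.2] grip 1.00
tool axes in box
 [[-0.    -0.941  0.339]
 [-0.001  0.339  0.941]
 [-1.    -0.    -0.001]]
shift [  31.3 -490.7 -515.2]
turn [ 1.602e+02 -0.000e+00  1.000e-01]
t 0.10 box [-356.9  536.1  230.6] F [-0.6  0.1  0.2] grip 1.00
tool axes in box
 [[-0.    -0.941  0.339]
 [-0.001  0.339  0.941]
 [-1.    -0.    -0.001]]
shift [  31.3 -490.7 -515.2]
turn [-19.8  -0.1  -0. ]
t 0.10 box [-356.9  536.1  230.6] F [-0.6  0.1  0.2] grip 1.00
tool axes in box
 [[-0.    -0.941  0.339]
 [-0.001  0.339  0.941]
 [-1.    -0.    -0.001]]
shift [  31.3 -490.7 -515.2]
turn [70.2 -0.1  0. ]
```

```bash
python3 -m inch '[[[-4,0,0],[0,-40,-42],1],[[-8,0,0],[5,-80,-84],1],[[-12,0,0],[10,-122,-128],1],[[-16,0,0],[15,-164,-172],1],[[-20,0,0],[20,-206,-216],1],[[-20,0,0],[25,-248,-260],1],[[-20,0,0],[30,-290,-304],1],[[-20,0,0],[30,-332,-348],1],[[-20,0,0],[30,-374,-392],1],[[-20,0,0],[30,-416,-436],1]]' 20
python3 -c "
from h import *
st((-70,-115,150),180)"
```

```text
clock: 1.35
position: [0.4543, 0.0496, 0.2012]
ee_rot: [0.509, -0.491, -0.509, -0.491]
ft_force: [1.4, 0.9, -0.2]
grip_width: -0.002
t 1.35 box [-113.1  -17.1  201.2] F [ 1.4  0.8 -0.2] grip -0.00
tool axes in box
 [[-0.    -1.    -0.003]
 [-0.001 -0.003  1.   ]
 [-1.     0.    -0.001]]
shift [ 51.3 -42.7 -98. ]
turn [ 0.2 -0.1 -0. ]
```

```bash
python3 -m inch '[[[0,0,0],[25,-24,-49],1],[[0,0,0],[51,-48,-98],1],[[0,0,0],[80,-48,-98],1],[[0,0,0],[110,-48,-98],1],[[0,0,0],[139,-48,-98],1],[[0,0,0],[139,-48,-98],1]]'
python3 -c "
from h import *
from workcell import camera
st((-45,-115,62),180)
c=camera('scene');cv2.imwrite('pics/s1.png',cv2.resize(c['pixels'][140:310,200:430,::-1],None,fx=3,fy=3));print(lid(c))
c=camera('top');print(lid(c))"
```

```text
clock: 2.1
position: [0.504, -0.0469, 0.0605]
ee_rot: [-0.508, 0.492, 0.51, 0.489]
ft_force: [0.2, -0.7, 0.8]
grip_width: -0.002
t 2.10 box [ -66.5 -115.1   60.5] F [ 0.2 -0.7  0.8] grip -0.00
tool axes in box
 [[-0.005 -1.    -0.003]
 [-0.002 -0.003  1.   ]
 [-1.     0.005 -0.002]]
shift [ -1.6 -21.5   0. ]
turn [ 0.2 -0.1 -0.3]
{'L': (663, np.float64(-26.4), np.float64(63.2), np.float64(80.1)), 'R': (878, np.float64(-57.4), np.float64(109.3), np.float64(80.3))}
{'L': (738, np.float64(-26.5), np.float64(109.9), np.float64(80.4)), 'R': (56, np.float64(34.3), np.float64(109.7), np.float64(81.0))}
```

View pics/s1.png

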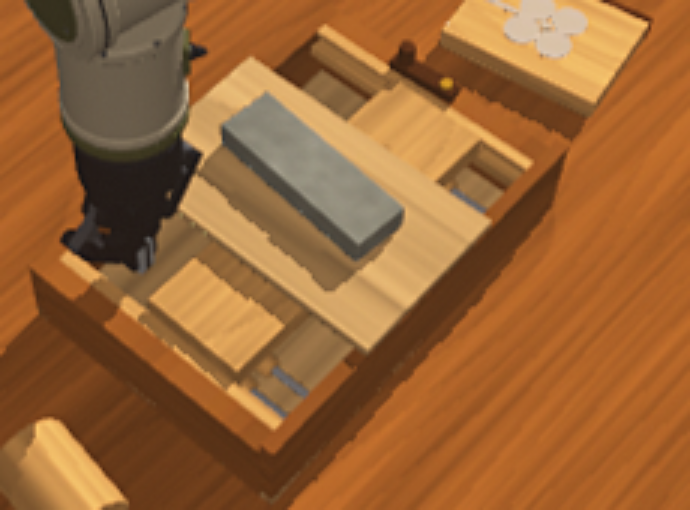

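```bash
python3 -m inch '[[[0,0,0],[0,-10,0],1],[[0,0,0],[0,-18,0],1],[[0,0,0],[0,-22,0],1],[[0,0,0],[0,-25,0],1],[[0,0,0],[0,-27,0],1],[[0,0,0],[0,-29,0],1]]'
python3 -c "
from h import *
st((-32,-115,62),180)"
```

```text
clock: 2.95
position: [0.5348, -0.0461, 0.0629]
ee_rot: [0.509, -0.491, -0.509, -0.49]
ft_force: [-3.4, -1.2, 1.9]
grip_width: -0.0
t 2.95 box [ -35.8 -115.4   62.9] F [-3.4 -1.   1.9] grip -0.00
tool axes in box
 [[-0.001 -1.    -0.003]
 [-0.001 -0.003  1.   ]
 [-1.     0.001 -0.001]]
shift [ 0.8 -3.8  0.3]
turn [ 0.2 -0.1 -0. ]
```

```bash
sed -i 's/(abs(B\[...,0\])<.11)/(abs(B[...,0])<.1)/' h.py
python3 -m inch '[[[0,0,0],[0,-2,0],1],[[0,0,0],[0,-4,0],1],[[0,0,0],[0,-5,0],1]]'
python3 -c "
from h import *
from workcell import camera
st((-32,-115,62),180)
c=camera('scene');print(lid(c))
c=camera('top');print(lid(c))"
```

```text
clock: 3.32
position: [0.5398, -0.0459, 0.0628]
ee_rot: [0.509, -0.491, -0.509, -0.49]
ft_force: [-4.7, -1.2, 3.6]
grip_width: 0.001
t 3.33 box [ -30.7 -115.4   62.8] F [-4.7 -1.   3.6] grip 0.00
tool axes in box
 [[-0.001 -1.    -0.003]
 [-0.001 -0.003  1.   ]
 [-1.     0.001 -0.001]]
shift [0.8 1.3 0.4]
turn [ 0.2 -0.1 -0. ]
{'L': (676, np.float64(-24.9), np.float64(65.3), np.float64(80.1)), 'R': (881, np.float64(-21.5), np.float64(68.9), np.float64(80.3))}
{'L': (720, np.float64(-24.3), np.float64(64.2), np.float64(80.5)), 'R': None}
```

```bash
python3 -m inch '[[[0,0,0],[0,-2,0],1],[[0,0,0],[0,-3,0],1],[[0,0,0],[-5,15,0],1],[[0,0,0],[-60,15,0],1],[[0,0,0],[-75,15,50],1],[[0,0,0],[-75,15,110],1],[[0,0,0],[-75,15,170],1],[[0,0,0],[-75,15,230],1],[[0,0,0],[-40,15,230],1],[[0,0,0],[0,15,230],1]]'
python3 -c "
from h import *
from workcell import camera
st((-35,115,62),180)
c=camera('scene');print(lid(c))
c=camera('top');print(lid(c))"
```

```text
clock: 4.68
position: [0.5174, 0.1853, 0.0622]
ee_rot: [0.51, -0.49, -0.509, -0.491]
ft_force: [-0.1, 0.1, -0.5]
grip_width: -0.0
t 4.67 box [-45.5 116.5  62.2] F [-0.1  0.1 -0.5] grip -0.00
tool axes in box
 [[ 0.002 -1.    -0.005]
 [ 0.    -0.005  1.   ]
 [-1.    -0.002  0.   ]]
shift [  0.3 -10.5  -1.5]
turn [0.3 0.  0.1]
{'L': (710, np.float64(-25.0), np.float64(65.7), np.float64(80.2)), 'R': (849, np.float64(-17.3), np.float64(71.8), np.float64(80.2))}
{'L': (202, np.float64(0.9), np.float64(65.1), np.float64(80.5)), 'R': (719, np.float64(-17.5), np.float64(71.1), np.float64(80.6))}
```

```bash
python3 -m inch '[[[0,0,0],[0,-7,0],1],[[0,0,0],[0,-10,0],1],[[0,0,0],[0,-12,0],1],[[0,0,0],[0,-14,0],1],[[0,0,0],[0,-16,0],1],[[0,0,0],[0,-18,0],1],[[0,0,0],[0,-20,0],1]]'
python3 -c "
from h import *
st((-20.5,115,62),180)"
```

```text
clock: 5.65
position: [0.5343, 0.184, 0.059]
ee_rot: [-0.509, 0.493, 0.51, 0.488]
ft_force: [-4.5, 1.1, 4.1]
grip_width: -0.0
t 5.65 box [-28.6 114.6  59. ] F [-4.5  1.3  4.1] grip -0.00
tool axes in box
 [[-0.006 -1.    -0.004]
 [-0.004 -0.004  1.   ]
 [-1.     0.006 -0.004]]
shift [-3.1 -8.1  0.3]
turn [ 0.2 -0.2 -0.3]
```

```bash
python3 -m inch '[[[0,0,0],[-2,-2,0],1],[[0,0,0],[-3,-4,0],1],[[0,0,0],[-3,-6,0],1],[[0,0,0],[-3,-8,0],1],[[0,0,0],[-3,-8,0],1]]'
python3 -c "
from h import *
st((-38,-115,62),180)"
```

```text
clock: 6.28
position: [0.5426, 0.1843, 0.062]
ee_rot: [-0.509, 0.493, 0.51, 0.488]
ft_force: [-0.2, 0.2, -0.6]
grip_width: 0.002
t 6.28 box [-20.3 114.7  62. ] F [-0.2  0.2 -0.6] grip 0.00
tool axes in box
 [[-0.005 -1.    -0.004]
 [-0.004 -0.004  1.   ]
 [-1.     0.005 -0.004]]
shift [   0.9   18.5 -229.6]
turn [ 0.2 -0.2 -0.3]
```

```bash
python3 -m inch '[[[0,0,0],[-5,19,0],1],[[0,0,0],[-60,19,0],1],[[0,0,0],[-75,19,-50],1],[[0,0,0],[-75,19,-110],1],[[0,0,0],[-75,19,-170],1],[[0,0,0],[-75,19,-230],1],[[0,0,0],[-40,19,-230],1],[[0,0,0],[0,19,-230],1]]'
python3 -c "
from h import *
from workcell import camera
st((-20,-115,62),180)
c=camera('scene');print(lid(c))
c=camera('top');print(lid(c))"
```

```text
clock: 7.28
position: [0.5332, -0.0473, 0.0629]
ee_rot: [0.509, -0.492, -0.508, -0.49]
ft_force: [1.3, 1.0, 0.2]
grip_width: 0.001
t 7.28 box [ -37.4 -116.5   62.9] F [1.3 0.9 0.2] grip 0.00
tool axes in box
 [[-0.002 -1.    -0.002]
 [-0.004 -0.002  1.   ]
 [-1.     0.002 -0.004]]
shift [  0.9 -17.4   1.5]
turn [ 0.1 -0.2 -0.1]
{'L': (680, np.float64(-9.3), np.float64(79.5), np.float64(80.3)), 'R': (891, np.float64(-28.1), np.float64(74.9), np.float64(80.1))}
{'L': (722, np.float64(-10.2), np.float64(78.0), np.float64(80.5)), 'R': None}
```

```bash
python3 -m inch '[[[0,0,0],[0,-7,0],1],[[0,0,0],[0,-11,0],1],[[0,0,0],[0,-13,0],1],[[0,0,0],[0,-15,0],1],[[0,0,0],[0,-17,0],1],[[0,0,0],[0,-19,0],1],[[0,0,0],[0,-21,0],1],[[0,0,0],[0,-22,0],1]]'
python3 -c "
from h import *
st((-12.5,-115,62),180)"
```

```text
clock: 8.38
position: [0.5517, -0.046, 0.0595]
ee_rot: [-0.508, 0.495, 0.51, 0.487]
ft_force: [-3.8, -1.6, 3.6]
grip_width: -0.002
t 8.38 box [ -18.8 -115.9   59.5] F [-3.8 -1.5  3.6] grip -0.00
tool axes in box
 [[-0.011 -1.    -0.003]
 [-0.005 -0.003  1.   ]
 [-1.     0.011 -0.005]]
shift [-2.5 -6.3  0.8]
turn [ 0.2 -0.3 -0.6]
```

```bash
python3 -m inch '[[[0,0,0],[-2,-2,0],1],[[0,0,0],[-3,-4,0],1],[[0,0,0],[-3,-5,0],1],[[0,0,0],[-3,-6,0],1]]'
python3 -c "
from h import *
st((-31,115,62),180)"
```

```text
clock: 8.88
position: [0.5578, -0.0457, 0.0625]
ee_rot: [-0.507, 0.495, 0.511, 0.487]
ft_force: [-2.4, 0.0, 1.5]
grip_width: -0.001
t 8.88 box [ -12.8 -115.7   62.5] F [-2.4  0.1  1.5] grip -0.00
tool axes in box
 [[-0.011 -1.    -0.003]
 [-0.005 -0.003  1.   ]
 [-1.     0.011 -0.005]]
shift [ -0.3  17.4 230.8]
turn [ 0.2 -0.3 -0.6]
```

```bash
python3 -m inch '[[[0,0,0],[-5,18,0],1],[[0,0,0],[-60,18,0],1],[[0,0,0],[-75,18,50],1],[[0,0,0],[-75,18,110],1],[[0,0,0],[-75,18,170],1],[[0,0,0],[-75,18,230],1],[[0,0,0],[-40,18,230],1],[[0,0,0],[0,18,230],1]]'
python3 -c "
from h import *
from workcell import camera
st((-4,115,62),180)
c=camera('scene');print(lid(c))
c=camera('top');print(lid(c))"
```

```text
clock: 9.88
position: [0.5322, 0.1851, 0.0615]
ee_rot: [-0.508, 0.493, 0.511, 0.487]
ft_force: [0.6, 0.5, -1.0]
grip_width: -0.002
t 9.88 box [-30.7 115.8  61.5] F [ 0.6  0.4 -1. ] grip -0.00
tool axes in box
 [[-0.008 -1.    -0.005]
 [-0.003 -0.005  1.   ]
 [-1.     0.008 -0.003]]
shift [ -0.8 -26.7  -1. ]
turn [ 0.3 -0.2 -0.5]
{'L': (706, np.float64(-22.5), np.float64(82.0), np.float64(80.1)), 'R': (865, np.float64(-1.6), np.float64(87.3), np.float64(80.1))}
{'L': (183, np.float64(16.9), np.float64(81.5), np.float64(80.4)), 'R': (722, np.float64(-2.3), np.float64(86.1), np.float64(80.4))}
```

```bash
python3 -m inch '[[[0,0,0],[0,-8,0],1],[[0,0,0],[0,-12,0],1],[[0,0,0],[0,-14,0],1],[[0,0,0],[0,-16,0],1],[[0,0,0],[-1,-18,0],1],[[0,0,0],[-1,-20,0],1],[[0,0,0],[-2,-22,0],1],[[0,0,0],[-2,-23,0],1]]'
python3 -c "
from h import *
st((-4,115,62),180)"
```

```text
clock: 10.98
position: [0.5522, 0.1838, 0.0599]
ee_rot: [-0.507, 0.497, 0.511, 0.485]
ft_force: [-2.3, -0.3, -0.0]
grip_width: 0.002
t 10.97 box [-10.7 113.8  59.9] F [-2.3 -0.2 -0. ] grip 0.00
tool axes in box
 [[-0.016 -1.    -0.004]
 [-0.007 -0.004  1.   ]
 [-1.     0.016 -0.007]]
shift [-2.3 -6.7  1.1]
turn [ 0.2 -0.4 -0.9]
```

```bash
python3 -m inch '[[[0,0,0],[-2,-2,0],1],[[0,0,0],[-2,-4,0],1],[[0,0,0],[-2,-5,0],1],[[0,0,0],[-2,-6,0],1]]'
python3 -c "
from h import *
st((-22,-115,62),180)"
```

```text
clock: 11.48
position: [0.5582, 0.1842, 0.0619]
ee_rot: [-0.507, 0.497, 0.511, 0.485]
ft_force: [-3.8, 0.4, 3.9]
grip_width: 0.001
t 11.47 box [ -4.7 114.   61.9] F [-3.7  0.5  3.9] grip 0.00
tool axes in box
 [[-0.016 -1.    -0.004]
 [-0.007 -0.004  1.   ]
 [-1.     0.016 -0.007]]
shift [   1.8   18.1 -228.9]
turn [ 0.2 -0.4 -0.9]
```

```bash
python3 -m inch '[[[0,0,0],[-5,18,0],1],[[0,0,-1],[-60,18,0],1],[[0,0,-1],[-75,18,-50],1],[[0,0,-1],[-75,18,-110],1],[[0,0,-1],[-75,18,-170],1],[[0,0,-1],[-75,18,-229],1],[[0,0,-1],[-40,18,-229],1],[[0,0,-1],[2,18,-229],1]]'
python3 -c "
from h import *
from workcell import camera
st((3,-115,62),180)
c=camera('scene');print(lid(c))
c=camera('top');print(lid(c))"
```

```text
clock: 12.48
position: [0.55, -0.0465, 0.0619]
ee_rot: [0.512, -0.492, -0.506, -0.491]
ft_force: [0.9, -0.1, -0.4]
grip_width: -0.005
t 12.47 box [ -20.6 -116.3   61.9] F [ 0.9 -0.1 -0.4] grip -0.00
tool axes in box
 [[ 0.005 -1.    -0.002]
 [-0.007 -0.002  1.   ]
 [-1.    -0.005 -0.007]]
shift [ -0.  -23.6   1.3]
turn [ 0.1 -0.4  0.3]
{'L': (693, np.float64(5.2), np.float64(95.8), np.float64(80.3)), 'R': (907, np.float64(-11.2), np.float64(91.0), np.float64(80.2))}
{'L': (712, np.float64(5.8), np.float64(94.0), np.float64(80.6)), 'R': None}
```

```bash
python3 -m inch '[[[0,0,0],[0,-6,0],1],[[0,0,0],[0,-9,0],1],[[0,0,0],[0,-11,0],1],[[0,0,0],[0,-13,0],1],[[0,0,0],[0,-15,0],1],[[0,0,0],[0,-17,0],1],[[0,0,0],[0,-19,0],1],[[0,0,0],[0,-20,0],1]]'
python3 -c "
from h import *
st((3,-115,62),180)"
```

```text
clock: 13.58
position: [0.5662, -0.0453, 0.0583]
ee_rot: [0.51, -0.494, -0.508, -0.488]
ft_force: [-4.9, -0.9, 2.4]
grip_width: 0.001
t 13.57 box [  -4.3 -115.7   58.3] F [-4.9 -0.7  2.4] grip 0.00
tool axes in box
 [[-0.005 -1.    -0.003]
 [-0.008 -0.003  1.   ]
 [-1.     0.005 -0.008]]
shift [-3.7 -7.3  0.6]
turn [ 0.2 -0.5 -0.3]
```

```bash
python3 -m inch '[[[0,0,0],[-2,-2,0],1],[[0,0,0],[-3,-4,0],1],[[0,0,0],[-3,-6,0],1],[[0,0,0],[-3,-7,0],1]]'
python3 -c "
from h import *
st((-17,115,62),180)"
```

```text
clock: 14.08
position: [0.5732, -0.045, 0.0613]
ee_rot: [0.51, -0.494, -0.508, -0.487]
ft_force: [-3.5, -0.2, 1.9]
grip_width: -0.003
t 14.07 box [   2.7 -115.5   61.3] F [-3.5 -0.1  1.9] grip -0.00
tool axes in box
 [[-0.005 -1.    -0.003]
 [-0.008 -0.003  1.   ]
 [-1.     0.005 -0.008]]
shift [ -2.5  19.  230.6]
turn [ 0.2 -0.5 -0.3]
```

```bash
python3 -m inch '[[[0,0,0],[-5,19,0],1],[[0,0,0],[-60,19,0],1],[[0,0,0],[-75,19,50],1],[[0,0,0],[-75,19,110],1],[[0,0,0],[-75,19,170],1],[[0,0,0],[-75,19,230],1],[[0,0,0],[-40,19,230],1],[[0,0,0],[-2,19,230],1]]'
python3 -c "
from h import *
from workcell import camera
st((9,115,62),180)
c=camera('scene');print(lid(c))
c=camera('top');print(lid(c))"
```

```text
clock: 15.08
position: [0.5466, 0.1858, 0.0612]
ee_rot: [0.511, -0.493, -0.508, -0.488]
ft_force: [-0.0, -0.3, 0.6]
grip_width: 0.001
t 15.07 box [-16.3 116.   61.2] F [-0.1 -0.3  0.6] grip 0.00
tool axes in box
 [[-0.002 -1.    -0.005]
 [-0.007 -0.005  1.   ]
 [-1.     0.003 -0.007]]
shift [ -0.9 -25.3  -1.1]
turn [ 0.3 -0.4 -0.1]
{'L': (722, np.float64(-7.1), np.float64(97.9), np.float64(80.1)), 'R': (848, np.float64(13.5), np.float64(99.8), np.float64(80.2))}
{'L': (204, np.float64(31.4), np.float64(97.3), np.float64(80.7)), 'R': (690, np.float64(13.2), np.float64(99.2), np.float64(80.5))}
```

```bash
python3 -m inch '[[[0,0,0],[0,-6,0],1],[[0,0,0],[0,-10,0],1],[[0,0,0],[0,-12,0],1],[[0,0,0],[0,-14,0],1],[[0,0,0],[-1,-16,0],1],[[0,0,0],[-2,-18,0],1],[[0,0,0],[-2,-20,0],1],[[0,0,0],[-2,-22,0],1],[[0,0,0],[-2,-23,0],1]]'
python3 -c "
from h import *
st((8,115,62),180)"
```

```text
clock: 16.3
position: [0.5667, 0.1848, 0.0599]
ee_rot: [0.509, -0.496, -0.509, -0.485]
ft_force: [-3.1, 1.4, 2.8]
grip_width: -0.001
t 16.30 box [  3.8 114.3  59.9] F [-3.1  1.5  2.8] grip -0.00
tool axes in box
 [[-0.01  -1.    -0.004]
 [-0.011 -0.004  1.   ]
 [-1.     0.01  -0.011]]
shift [-2.2 -4.2  0.7]
turn [ 0.2 -0.6 -0.6]
```

Left edge ≈ +14. A few mm more, then the right end.

```bash
python3 -m inch '[[[0,0,0],[-2,-1.5,0],1],[[0,0,0],[-2,-3,0],1],[[0,0,0],[-2,-4,0],1]]'
python3 -c "
from h import *
st((-8,-115,62),180)"
python3 -m inch '[[[0,0,0],[-5,15,0],1],[[0,-0.5,-0.5],[-60,15,0],1],[[0,-0.5,-0.5],[-75,15,-50],1],[[0,-0.5,-0.5],[-75,15,-110],1],[[0,-0.5,-0.5],[-75,15,-170],1],[[0,-0.5,-0.5],[-75,15,-229],1],[[0,-0.5,-0.5],[-40,15,-229],1],[[0,-0.5,-0.5],[-1,15,-229],1]]'
python3 -c "
from h import *
from workcell import camera
st((8,-115,62),180)
c=camera('scene');print(lid(c))
c=camera('top');print(lid(c))"
```

```text
clock: 16.68
position: [0.5707, 0.1849, 0.0619]
ee_rot: [0.509, -0.496, -0.509, -0.485]
ft_force: [-4.0, 0.1, 1.7]
grip_width: 0.002
t 16.68 box [  7.8 114.3  61.9] F [-4.   0.2  1.7] grip 0.00
tool axes in box
 [[-0.01  -1.    -0.004]
 [-0.011 -0.004  1.   ]
 [-1.     0.01  -0.011]]
shift [   2.5   16.7 -229.2]
turn [ 0.2 -0.6 -0.6]
clock: 17.68
position: [0.5644, -0.0451, 0.0657]
ee_rot: [0.509, -0.491, -0.508, -0.491]
ft_force: [0.2, 0.6, -0.7]
grip_width: -0.002
t 17.68 box [  -6.1 -115.4   65.7] F [ 0.2  0.6 -0.7] grip -0.00
tool axes in box
 [[ 0.001 -1.    -0.002]
 [-0.001 -0.002  1.   ]
 [-1.    -0.001 -0.001]]
shift [  3.7 -14.1   0.4]
turn [ 0.1 -0.1  0.1]
{'L': (628, np.float64(18.2), np.float64(99.4), np.float64(80.1)), 'R': (848, np.float64(3.3), np.float64(99.7), np.float64(80.0))}
{'L': (650, np.float64(18.2), np.float64(99.2), np.float64(80.5)), 'R': None}
```

```bash
python3 -m inch '[[[0,0,0],[2,-6,0],1],[[0,0,0],[2,-9,0],1],[[0,0,0],[2,-11,0],1],[[0,0,0],[2,-12.5,0],1],[[0,0,0],[2,-14,0],1],[[0,0,0],[2,-14.5,0],1]]'
python3 -c "
from h import *
st((10,-115,62),180)"
```

```text
clock: 18.52
position: [0.5754, -0.0439, 0.0604]
ee_rot: [-0.508, 0.493, 0.511, 0.488]
ft_force: [-3.6, 0.7, 2.5]
grip_width: -0.0
t 18.52 box [   4.9 -114.5   60.4] F [-3.6  0.8  2.5] grip -0.00
tool axes in box
 [[-0.008 -1.    -0.004]
 [-0.002 -0.004  1.   ]
 [-1.     0.008 -0.002]]
shift [-1.6 -5.1 -0.5]
turn [ 0.2 -0.1 -0.5]
```

```bash
python3 -m inch '[[[0,0,0],[-1,-1,0],1],[[0,0,0],[-1,-2,0],1],[[0,0,0],[-1,-3,0],1]]'
python3 -m inch '[[[0,0,0],[0,-1,0],1],[[0,0,0],[0,-1,0],1]]'
python3 -c "
from h import *
st((10,-115,62),180)"
```

```text
clock: 18.9
position: [0.5783, -0.0439, 0.0612]
ee_rot: [-0.508, 0.493, 0.511, 0.488]
ft_force: [-1.1, -0.7, -0.2]
grip_width: -0.0
clock: 19.15
position: [0.5794, -0.044, 0.0612]
ee_rot: [-0.508, 0.493, 0.51, 0.488]
ft_force: [-1.7, -0.4, -0.3]
grip_width: -0.001
t 19.15 box [   8.9 -114.7   61.2] F [-1.7 -0.4 -0.3] grip -0.00
tool axes in box
 [[-0.008 -1.    -0.003]
 [-0.002 -0.003  1.   ]
 [-1.     0.008 -0.002]]
shift [-0.8 -1.1 -0.3]
turn [ 0.2 -0.1 -0.5]
```

```bash
for i in 1; do python3 -m inch '[[[0,0,0],[0,-0.7,0],1],[[0,0,0],[0,-0.7,0],1]]'; done
python3 -m inch '[[[0,0,0],[0,-0.7,0],1],[[0,0,0],[0,-0.7,0],1]]'
python3 -c "
from h import *
from workcell import camera
st((10,-115,62),180)
c=camera('scene');print(lid(c))
c=camera('top');print(lid(c))"
```

```text
clock: 19.4
position: [0.58, -0.0439, 0.0612]
ee_rot: [-0.507, 0.493, 0.511, 0.488]
ft_force: [-2.8, -0.3, 0.9]
grip_width: -0.003
clock: 19.65
position: [0.58, -0.044, 0.0612]
ee_rot: [-0.507, 0.494, 0.511, 0.488]
ft_force: [-6.2, -0.0, 4.3]
grip_width: 0.001
t 19.65 box [   9.5 -114.7   61.2] F [-6.2  0.2  4.3] grip 0.00
tool axes in box
 [[-0.01  -1.    -0.003]
 [-0.002 -0.003  1.   ]
 [-1.     0.01  -0.002]]
shift [-0.8 -0.5 -0.3]
turn [ 0.2 -0.1 -0.6]
{'L': (612, np.float64(19.5), np.float64(99.1), np.float64(80.1)), 'R': (808, np.float64(19.0), np.float64(99.6), np.float64(80.2))}
{'L': (648, np.float64(19.0), np.float64(99.4), np.float64(80.6)), 'R': None}
```

```bash
python3 -m inch '[[[0,0,0],[0,-0.7,0],1],[[0,0,0],[0,-0.7,0],1]]'
python3 -m inch '[[[0,0,0],[0,-0.7,0],1],[[0,0,0],[0,-0.7,0],1]]'
```

```text
clock: 20.0
position: [0.58, -0.044, 0.0612]
ee_rot: [-0.506, 0.494, 0.511, 0.488]
ft_force: [-6.5, -0.5, 4.9]
grip_width: -0.0
clock: 20.25
position: [0.5799, -0.0439, 0.0612]
ee_rot: [-0.506, 0.495, 0.512, 0.487]
ft_force: [-7.1, -0.2, 4.5]
grip_width: 0.001
```

```bash
python3 -m inch '[[[0,0,0],[0,-1,0],1],[[0,0,0],[0,-1.2,0],1],[[0,0,0],[0,-1.2,0],1]]'
python3 -c "
from h import *
from workcell import camera
st((10,-115,62),180)
c=camera('scene');print(lid(c))
c=camera('top');print(lid(c))"
```

```text
clock: 20.62
position: [0.5799, -0.044, 0.0612]
ee_rot: [-0.505, 0.495, 0.513, 0.487]
ft_force: [-9.9, 0.1, 7.9]
grip_width: -0.005
t 20.62 box [   9.4 -114.7   61.2] F [-9.9  0.5  7.9] grip -0.00
tool axes in box
 [[-0.016 -1.    -0.003]
 [-0.001 -0.003  1.   ]
 [-1.     0.016 -0.001]]
shift [-0.8 -0.5 -0.3]
turn [ 0.1 -0.  -0.9]
{'L': (611, np.float64(19.3), np.float64(99.1), np.float64(80.3)), 'R': (801, np.float64(19.1), np.float64(99.6), np.float64(80.2))}
{'L': (641, np.float64(18.8), np.float64(99.0), np.float64(80.7)), 'R': None}
```

```bash
python3 -m inch '[[[0,0,0],[-1,12,0],1],[[0,0,-1],[-60,15,0],1],[[0,0,-1],[-75,15,50],1],[[0,0,-1],[-75,15,110],1],[[0,0,-1],[-75,15,170],1],[[0,0,-1],[-75,15,229],1],[[0,0,-1],[-40,15,229],1],[[0,0,-1],[2,15,229],1]]'
python3 -c "
from h import *
from workcell import camera
st((8,115,62),180)
c=camera('top');print(lid(c))"
```

```text
clock: 21.72
position: [0.5572, 0.1859, 0.0594]
ee_rot: [0.51, -0.489, -0.508, -0.492]
ft_force: [0.0, 0.4, -0.3]
grip_width: 0.001
t 21.73 box [ -5.7 115.7  59.4] F [ 0.   0.4 -0.3] grip 0.00
tool axes in box
 [[ 0.005 -1.    -0.005]
 [ 0.001 -0.005  1.   ]
 [-1.    -0.005  0.001]]
shift [ -2.6 -13.7  -0.8]
turn [0.3 0.1 0.3]
{'L': (141, np.float64(33.2), np.float64(98.9), np.float64(80.5)), 'R': (635, np.float64(19.6), np.float64(99.3), np.float64(80.5))}
```

```bash
python3 -m inch '[[[0,0,0],[-2,-6,0],1],[[0,0,0],[-2,-9,0],1],[[0,0,0],[-2,-11,0],1],[[0,0,0],[-2,-12,0],1],[[0,0,0],[-2,-13,0],1],[[0,0,0],[-2,-13,0],1]]'
python3 -m inch '[[[0,0,0],[0,-0.8,0],1],[[0,0,0],[0,-0.8,0],1]]'
python3 -m inch '[[[0,0,0],[0,-0.8,0],1],[[0,0,0],[0,-0.8,0],1]]'
python3 -c "
from h import *
st((8,115,62),180)"
```

```text
clock: 22.52
position: [0.5667, 0.1846, 0.0555]
ee_rot: [-0.509, 0.492, 0.509, 0.489]
ft_force: [0.2, 0.3, -0.3]
grip_width: 0.002
clock: 22.78
position: [0.5676, 0.1846, 0.0554]
ee_rot: [0.509, -0.492, -0.509, -0.489]
ft_force: [0.1, -0.7, -0.0]
grip_width: 0.005
clock: 23.02
position: [0.5684, 0.1846, 0.0554]
ee_rot: [0.509, -0.492, -0.509, -0.489]
ft_force: [0.5, -0.5, -1.1]
grip_width: 0.003
t 23.02 box [  5.5 114.1  55.4] F [ 0.5 -0.5 -1.1] grip 0.00
tool axes in box
 [[-0.003 -1.    -0.004]
 [-0.003 -0.004  1.   ]
 [-1.     0.003 -0.003]]
shift [-6.6 -2.5  0.9]
turn [ 0.2 -0.2 -0.2]
```

Not yet touching; raise the tip to 63 mm and step on.

```bash
python3 -m inch '[[[0,0,0],[-7,-1,0],1],[[0,0,0],[-8,-2,0],1],[[0,0,0],[-8,-3,0],1]]'
python3 -m inch '[[[0,0,0],[0,-0.7,0],1],[[0,0,0],[0,-0.7,0],1]]'
python3 -m inch '[[[0,0,0],[0,-0.7,0],1],[[0,0,0],[0,-0.7,0],1]]'
python3 -c "
from h import *
st((9,115,62),180)"
```

```text
clock: 23.4
position: [0.5716, 0.1848, 0.0637]
ee_rot: [0.509, -0.492, -0.509, -0.489]
ft_force: [1.1, 1.0, 0.2]
grip_width: -0.001
clock: 23.65
position: [0.572, 0.1849, 0.0636]
ee_rot: [-0.509, 0.492, 0.509, 0.489]
ft_force: [-3.7, -0.3, 2.7]
grip_width: -0.004
clock: 23.9
position: [0.5725, 0.1849, 0.0635]
ee_rot: [-0.509, 0.492, 0.509, 0.489]
ft_force: [-3.8, 0.5, 3.5]
grip_width: 0.001
t 23.90 box [  9.6 114.2  63.5] F [-3.8  0.6  3.5] grip 0.00
tool axes in box
 [[-0.004 -1.    -0.004]
 [-0.003 -0.004  1.   ]
 [-1.     0.004 -0.003]]
shift [1.5 0.6 0.8]
turn [ 0.2 -0.1 -0.2]
```

```bash
python3 -m inch '[[[0,0,0],[0,-0.7,0],1],[[0,0,0],[0,-0.7,0],1]]'
python3 -m inch '[[[0,0,0],[0,-0.7,0],1],[[0,0,0],[0,-0.7,0],1]]'
python3 -m inch '[[[0,0,0],[0,-0.7,0],1],[[0,0,0],[0,-0.7,0],1]]'
python3 -c "
from h import *
st((9,115,62),180)"
```

```text
clock: 24.15
position: [0.5727, 0.185, 0.0635]
ee_rot: [-0.509, 0.492, 0.51, 0.489]
ft_force: [-6.2, -0.6, 4.9]
grip_width: 0.0
clock: 24.4
position: [0.5727, 0.185, 0.0635]
ee_rot: [-0.508, 0.493, 0.51, 0.488]
ft_force: [-6.6, -0.2, 6.5]
grip_width: 0.002
clock: 24.65
position: [0.5727, 0.185, 0.0634]
ee_rot: [-0.508, 0.493, 0.511, 0.488]
ft_force: [-8.6, -1.2, 6.8]
grip_width: 0.003
t 24.65 box [  9.7 114.3  63.4] F [-8.6 -0.9  6.8] grip 0.00
tool axes in box
 [[-0.008 -1.    -0.004]
 [-0.003 -0.004  1.   ]
 [-1.     0.008 -0.003]]
shift [1.4 0.7 0.7]
turn [ 0.2 -0.2 -0.5]
```

```bash
python3 -m inch '[[[0,0,0],[-0.3,-1,0],1],[[0,0,0],[-0.3,-1.2,0],1],[[0,0,0],[-0.3,-1.2,0],1]]'
python3 -m inch '[[[0,0,0],[0,-1.3,0],1],[[0,0,0],[0,-1.3,0],1]]'
```

```text
clock: 25.02
position: [0.5726, 0.185, 0.0635]
ee_rot: [-0.507, 0.494, 0.511, 0.487]
ft_force: [-9.2, -1.3, 6.4]
grip_width: -0.002
clock: 25.28
position: [0.5726, 0.185, 0.0634]
ee_rot: [-0.507, 0.495, 0.512, 0.486]
ft_force: [-12.0, -1.2, 9.2]
grip_width: 0.0
```

```bash
python3 -m inch '[[[0,0,0],[-0.2,-1.5,0],1],[[0,0,0],[-0.2,-1.5,0],1],[[0,0,0],[-0.2,-1.5,0],1]]'
python3 -m inch '[[[0,0,0],[-0.2,-1.5,0],1],[[0,0,0],[-0.2,-1.5,0],1],[[0,0,0],[-0.2,-1.5,0],1]]'
python3 -c "
from h import *
st((9,115,62),180)"
```

```text
clock: 25.65
position: [0.5726, 0.185, 0.0635]
ee_rot: [-0.506, 0.496, 0.513, 0.485]
ft_force: [-11.9, -0.6, 8.2]
grip_width: -0.003
clock: 26.02
position: [0.5726, 0.185, 0.0635]
ee_rot: [-0.505, 0.496, 0.514, 0.484]
ft_force: [-10.8, -0.4, 9.3]
grip_width: -0.0
t 26.02 box [  9.6 114.3  63.5] F [-10.8  -0.    9.3] grip -0.00
tool axes in box
 [[-0.021 -1.    -0.005]
 [-0.003 -0.005  1.   ]
 [-1.     0.021 -0.003]]
shift [1.5 0.6 0.7]
turn [ 0.3 -0.2 -1.2]
```

```bash
python3 -m inch '[[[0,0,-0.3],[-0.3,-1.5,0],1],[[0,0,-0.3],[-0.3,-1.5,0],1],[[0,0,-0.3],[-0.3,-1.5,0],1]]'
python3 -m inch '[[[0,0,-0.3],[-0.3,-1.6,0],1],[[0,0,-0.3],[-0.3,-1.6,0],1],[[0,0,-0.3],[-0.3,-1.6,0],1],[[0,0,-0.3],[-0.3,-1.6,0],1],[[0,0,-0.3],[-0.3,-1.6,0],1]]'
python3 -c "
from h import *
st((9,115,62),180)"
```

```text
clock: 26.4
position: [0.5725, 0.185, 0.0635]
ee_rot: [-0.506, 0.496, 0.513, 0.485]
ft_force: [-10.9, -0.4, 7.1]
grip_width: 0.001
clock: 27.02
position: [0.5726, 0.185, 0.0635]
ee_rot: [-0.506, 0.496, 0.513, 0.485]
ft_force: [-11.5, -0.9, 7.0]
grip_width: -0.002
t 27.02 box [  9.7 114.3  63.5] F [-11.5  -0.5   7. ] grip -0.00
tool axes in box
 [[-0.017 -1.    -0.006]
 [-0.004 -0.006  1.   ]
 [-1.     0.017 -0.004]]
shift [1.5 0.6 0.7]
turn [ 0.3 -0.2 -1. ]
```

```bash
python3 -m inch '[[[0,0,-0.3],[-0.3,-1.8,0],1],[[0,0,-0.3],[-0.3,-1.9,0],1],[[0,0,-0.3],[-0.3,-1.9,0],1]]'
python3 -m inch '[[[0,0,-0.3],[-0.4,-2,0],1],[[0,0,-0.3],[-0.4,-2,0],1],[[0,0,-0.3],[-0.4,-2,0],1],[[0,0,-0.3],[-0.4,-2,0],1],[[0,0,-0.3],[-0.4,-2,0],1],[[0,0,-0.3],[-0.4,-2,0],1],[[0,0,-0.3],[-0.4,-2,0],1],[[0,0,-0.3],[-0.4,-2,0],1]]'
python3 -c "
from h import *
st((-60,115,130),180)"
```

```text
clock: 27.4
position: [0.5726, 0.1849, 0.0635]
ee_rot: [-0.507, 0.495, 0.513, 0.485]
ft_force: [-12.9, -0.9, 9.1]
grip_width: -0.004
clock: 28.4
position: [0.5726, 0.185, 0.0634]
ee_rot: [-0.507, 0.495, 0.512, 0.485]
ft_force: [-12.9, -1.5, 8.3]
grip_width: -0.003
t 28.40 box [  9.7 114.3  63.4] F [-12.9  -1.    8.3] grip -0.00
tool axes in box
 [[-0.015 -1.    -0.006]
 [-0.005 -0.006  1.   ]
 [-1.     0.015 -0.004]]
shift [-65.5  70.7   0.8]
turn [ 0.3 -0.3 -0.9]
```

```bash
python3 -m inch '[[[0,0,0],[0,6,0],1],[[0,0,-1],[-2,20,0],1],[[0,0,-1],[-40,60,0],1],[[0,0,-1],[-75,110,20],1],[[0,0,-1],[-75,130,50],1],[[0,0,-1],[-75,130,50],1]]'
python3 -c "
from h import *
from workcell import camera
for n in('scene','top'):
  c=camera(n);print(lid(c),knob(c))
  s={'scene':(140,310,200,430),'top':(110,240,190,365)}[n]
  cv2.imwrite(f'pics/{n}2.png',cv2.resize(c['pixels'][s[0]:s[1],s[2]:s[3],::-1],None,fx=3,fy=3))
st((-45,182,130),135);st((-45,182,130),45)"
```

```text
clock: 29.15
position: [0.4407, 0.233, 0.1409]
ee_rot: [0.512, -0.488, -0.51, -0.489]
ft_force: [0.0, -1.1, -0.0]
grip_width: 0.001
{'L': (606, np.float64(19.5), np.float64(99.3), np.float64(80.3)), 'R': (779, np.float64(19.6), np.float64(99.6), np.float64(80.2))} (np.int64(47), array([-25.3, 160. ,  95.7, -36.5, 154.8,  86.1,  10.5, 170.2, 104.4]))
{'L': (636, np.float64(20.1), np.float64(99.3), np.float64(80.6)), 'R': (642, np.float64(20.3), np.float64(99.2), np.float64(80.4))} (np.int64(39), array([-25.7, 162. ,  96.9, -35.9, 156.3,  86.1,  10.7, 170. , 102.8]))
t 29.25 box [-119.1  163.7  140.3] F [ 1.1 -0.4 -0. ] grip -0.00
tool axes in box
 [[ 0.003 -1.    -0.007]
 [-0.004 -0.007  1.   ]
 [-1.    -0.003 -0.004]]
shift [ 10.4 -74.1  17.8]
turn [45.4 -0.2  0.3]
t 29.25 box [-119.1  163.7  140.3] F [ 1.1 -0.4 -0. ] grip -0.00
tool axes in box
 [[ 0.003 -1.    -0.007]
 [-0.004 -0.007  1.   ]
 [-1.    -0.003 -0.004]]
shift [ 10.4 -74.1  17.8]
turn [1.354e+02 1.000e-01 4.000e-01]
```

View pics/scene2.png

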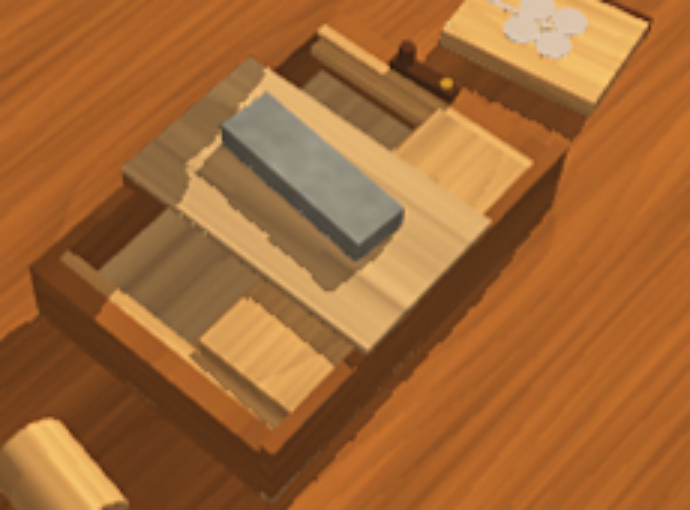

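```bash
python3 -m inch '[[[9,0,0],[0,-12,4],1],[[18,0,0],[0,-28,8],1],[[27,0,0],[0,-44,12],1],[[36,0,0],[0,-60,16],1],[[45,0,0],[0,-66,17],1],[[45,0,0],[25,-66,17],1],[[45,0,0],[50,-66,17],1],[[45,0,0],[50,-66,17],1]]'
python3 -c "
from h import *
st((-53,181,88),135)"
```

```text
clock: 30.25
position: [0.5075, 0.2475, 0.0886]
ee_rot: [-0.285, 0.649, 0.28, 0.647]
ft_force: [-0.2, -0.7, 0.9]
grip_width: -0.003
t 30.25 box [-53.3 179.   88.6] F [-0.2 -0.7  0.9] grip -0.00
tool axes in box
 [[ 0.001 -0.71   0.704]
 [-0.007  0.704  0.71 ]
 [-1.    -0.006 -0.005]]
shift [0.5 1.2 1.7]
turn [ 0.3 -0.3  0.3]
```

```bash
python3 -m inch '[[[0,0,0],[0,-6,2],1],[[0,0,0],[0,-11,2],1],[[0,0,0],[0,-15,2],1],[[0,0,0],[0,-19,2],1],[[0,0,0],[0,-23,2],1],[[0,0,0],[0,-27,2],1],[[0,0,0],[0,-31,2],1],[[0,0,0],[0,-35,2],1]]'
python3 -c "
from h import *
from workcell import camera
st((-53,181,88),135)
c=camera('scene');cv2.imwrite('pics/s3.png',cv2.resize(c['pixels'][140:310,200:430,::-1],None,fx=3,fy=3))"
```

```text
clock: 31.25
position: [0.5348, 0.225, 0.0891]
ee_rot: [-0.285, 0.649, 0.28, 0.647]
ft_force: [-4.1, 0.7, 0.4]
grip_width: -0.005
t 31.25 box [-26.7 155.6  89.1] F [-4.   0.8  0.4] grip -0.01
tool axes in box
 [[ 0.001 -0.71   0.704]
 [-0.007  0.704  0.71 ]
 [-1.    -0.006 -0.004]]
shift [ 0.9 36.6 -0.4]
turn [ 0.3 -0.2  0.3]
```

View pics/s3.png

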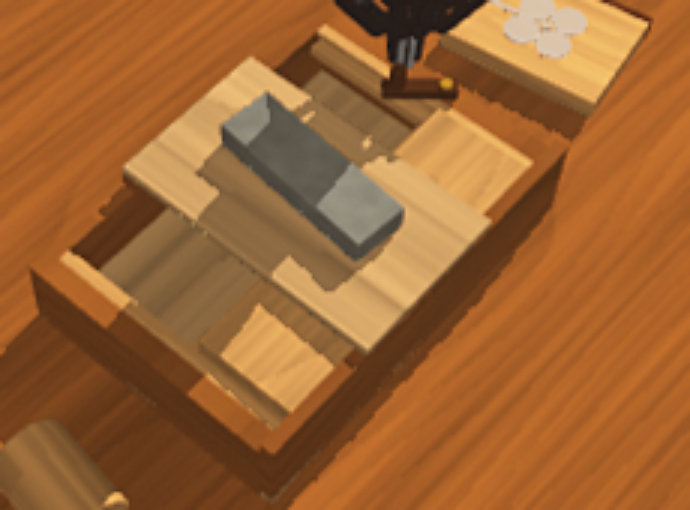

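```bash
python3 -m inch '[[[0,0,0],[0,-3,0],1],[[0,0,0],[0,-7,0],1],[[0,0,0],[0,-11,0],1],[[0,0,0],[0,-15,0],1],[[0,0,0],[0,-19,0],1],[[0,0,0],[0,-23,0],1],[[0,0,0],[0,-26,0],1],[[0,0,0],[0,-28,0],1]]'
python3 -c "
from h import *
from workcell import camera
st((-10,130,88),135)
c=camera('scene');cv2.imwrite('pics/s4.png',cv2.resize(c['pixels'][140:310,200:430,::-1],None,fx=3,fy=3))"
```

```text
clock: 32.3
position: [0.5561, 0.206, 0.0895]
ee_rot: [-0.285, 0.648, 0.28, 0.648]
ft_force: [-2.0, 5.3, 0.8]
grip_width: 0.001
t 32.30 box [ -6.1 135.9  89.5] F [-1.8  5.4  0.8] grip 0.00
tool axes in box
 [[ 0.002 -0.71   0.704]
 [-0.006  0.704  0.71 ]
 [-1.    -0.006 -0.003]]
shift [ 1.5 -1.3 -6.9]
turn [ 0.3 -0.2  0.3]
```

View pics/s4.png

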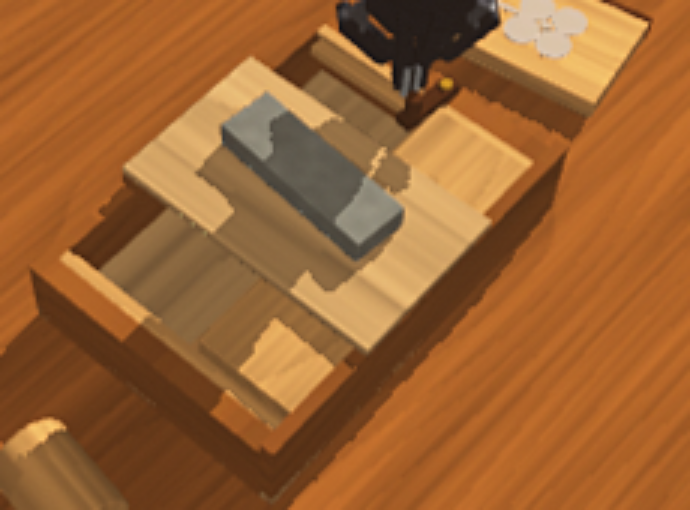

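```bash
python3 -m inch '[[[0,0,0],[0,-1,0.5],1],[[0,0,0],[0,-2,1],1],[[0,0,0],[0,-2,1],1]]'
python3 -m inch '[[[0,0,0],[0,15,0],1],[[0,0,0],[0,40,0],1],[[0,0,0],[-40,70,0],1],[[0,0,0],[-80,120,-20],1],[[0,0,0],[-80,150,-40],1],[[0,0,0],[-80,150,-40],1]]'
python3 -c "
from h import *
from workcell import camera
st()
for n in('scene','top'):
  c=camera(n);print(lid(c),knob(c))
  s={'scene':(140,310,200,430),'top':(110,240,190,365)}[n]
  cv2.imwrite(f'pics/{n}5.png',cv2.resize(c['pixels'][s[0]:s[1],s[2]:s[3],::-1],None,fx=3,fy=3))
  B=tobox(cloud(c));m=(B[...,2]>.092)&(B[...,2]<.106)&(B[...,1]>.1)&(B[...,1]<.16)&(abs(B[...,0])<.05)
  k=B[m].mean(0)*1000 if m.any() else None
  if k is not None: print(k, np.arctan2(165-k[1],11-k[0]))
  p=cloud(c)
  m=(p[...,2]>.115)&(p[...,2]<.125)&(p[...,0]>.4)&(abs(p[...,1]-.08)<.06)
  print('stone',cv2.minAreaRect((p[m][:,:2]*1000).astype(np.float32)))
"
```

```text
clock: 32.72
position: [0.5585, 0.2054, 0.0895]
ee_rot: [-0.285, 0.648, 0.28, 0.648]
ft_force: [0.3, 6.1, 0.0]
grip_width: 0.001
clock: 33.48
position: [0.4185, 0.2797, 0.1692]
ee_rot: [-0.286, 0.648, 0.282, 0.647]
ft_force: [-0.2, -0.9, 0.5]
grip_width: -0.004
t 33.48 box [-141.2  214.1  169.2] F [-0.2 -0.9  0.5] grip -0.00
tool axes in box
 [[ 0.002 -0.713  0.701]
 [-0.005  0.701  0.713]
 [-1.    -0.005 -0.002]]
{'L': (648, np.float64(15.4), np.float64(99.4), np.float64(80.4)), 'R': (769, np.float64(19.8), np.float64(99.5), np.float64(80.2))} (np.int64(43), array([ 11.3, 124.4,  96.7,   4. , 115.4,  86.3,  16.6, 166.2, 104.6]))
[ 10.8859857  122.20494791  99.10899691] 1.5681321395499033
stone ((563.3115234375, 78.15225219726562), (52.401790618896484, 152.20538330078125), 85.61531829833984)
{'L': (671, np.float64(3.1), np.float64(98.9), np.float64(80.6)), 'R': (634, np.float64(20.3), np.float64(99.1), np.float64(80.7))} (np.int64(36), array([  9.3, 131. ,  97.9,   3. , 118.5,  86. ,  15. , 168.7, 104.6]))
[  9.21470143 124.62648345 101.28315224] 1.5266055689072147
stone ((563.7286987304688, 79.56391906738281), (49.95484924316406, 149.82981872558594), 86.02452850341797)
```

View pics/top5.png

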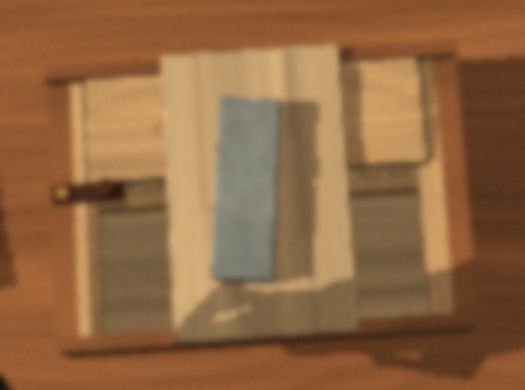

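```bash
python3 -c "
from h import *
from workcell import camera,manip
for n in('scene','top'):
  B=tobox(cloud(camera(n)));m=(abs(B[...,2]-.08)<.005)&(abs(B[...,0])<.1)
  print([round(1000*np.percentile(B[m&(B[...,1]>y)&(B[...,1]<y+.008)][:,0],1),1) for y in(.084,.092,.1,-.108,-.1)])
st()
manip.hand_in()"
```

```text
[np.float64(20.4), np.float64(20.8), np.float64(19.1), np.float64(20.5), np.float64(20.1)]
[np.float64(20.1), np.float64(20.9), np.float64(19.8), np.float64(20.0), np.float64(20.9)]
t 33.67 box [-138.   212.1  168.6] F [-0.7 -0.4 -0.5] grip -0.00
tool axes in box
 [[ 0.003 -0.709  0.705]
 [-0.007  0.705  0.709]
 [-1.    -0.007 -0.003]]
the job is handed in; nothing more can be done
```

The cover is closed and locked behind the turn-button, and I handed the job in at about 33.7 s.

- **Sliding the cover:** I worked it home with alternating pushes at the right and left ends, at forces of 2 to 6 N. I kept the leading end within about 8 mm of the other, so it never jammed.
- **Bedding:** I held a steady push at the left end for more than a second. It was about 13 N along the box and about 15 N in total with the vertical part. The highest total I read was about 16 N, but forces were only read at the end of each call.
- **Turn-button:** I pushed the knob round with the closed fingers, then backed the arm well clear.

**Last checks**
- **Cover:** both cameras put its near edge at 19 to 21 mm in both bays (home is 20 mm).
- **Button:** it measured 1.57 rad in one view and 1.53 rad in the other.
- **Honing stone:** it was where it started, within about 1 mm.
- **Mallet and carved board:** I did not go near them and did not re-measure them.

**Disagreement:** with the button in place, my usual edge measurement for the left bay read 15 and 3 mm, because the bar is almost level with the cover's top. Measuring only clear of the bar gave 19 to 21 mm.

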